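# Set the reader stage to the flagged angle and hold the sample slide flush on it

## Task

Turn the knob on the angle reader until its white pointer stands at the red flag on the dial; this tilts the reader's stage. Then take the sample slide out of its white rest by the blue rib, tilt it to the slope of the stage, lay it coated side down between the two guide rails, centred over the amber window and flat against the face, and keep pressing it there gently: the stage has no clip, so finish while still gripping the slide and holding it flush for the reading. Do not disturb the other things on the bench.

Things in the scene. Friction and masses are not known exactly. Their poses are not given: they have to be found in the camera images.
- tilt_unit: angle reader, fixed to the table: grey base 130 (x) x 270 (y) x 16 mm, origin at the centre of its underside, x to its back, y to its left. Left half: stage plate tilting between two white cheeks (98 mm apart, tops at z = 98 mm) about a level axis along y at x 0, y +65, z 75 mm. Right half: white housing 116 x 100 mm, dial on top, dial face at z 70, dial centre at x -8, y -80 mm
- window (a point): centre of the amber window (38 x 22 mm) on the stage plate's face, 14 mm off the tilt axis. x down the slope (away from the robot), y along the axis, z out of the face. Face 100 (x) x 84 (y) mm; two dark guide rails, 63 mm apart inside, stand 5 mm above it; ends open. Self-locking drive: 1 rad of knob gives 0.2 rad of tilt (level at knob 0); barely gives when pressed
- dial_knob (a joint): angle of the dial knob, rad, 0 to 2.8, grows clockwise seen from above; stays where it is left, takes about 0.12 N m to turn. It starts between about 0.5 and 1.0; 0.4 to 1.6 rad of clockwise turning brings the pointer to the red flag
- knob_grip (a point): on the vertical axis of the round grey ribbed knob, 26 mm above the dial face; the grip is 44 mm in diameter, from 4 to 34 mm above the dial face, and can be pinched across at any yaw. Below it are a flat black skirt of radius 28 mm, 4 mm high, and the dial
- pointer (a point): tip of the white pointer on the knob's black skirt, 34 mm from the knob's axis, 3 mm above the dial face; turns with the knob. A second white line on the knob's black top points the same way
- red_mark (a point): inner end of the red set flag on the rim of the dial, 34 mm from the knob's axis, 3 mm above the dial face: the pointer's tip must come to stand here. The stiff flag runs outward from here to 48 mm radius and stands no more than 3 mm above the dial face
- slide: sample slide in its carrier, loose, 0.08 to 0.14 kg: dark plate 80 (x) x 56 (y) x 6 mm with green glass, coated side underneath; in the middle of its top an upright blue grip rib 40 (x) x 12 (y) x 34 mm, top 40 mm above the underside. Origin: centre of the flat underside; z up. Pinch the rib across its 12 mm. Half a turn about z makes no difference
- slide_rest: white rest that the slide stands in at the start, fixed to the table, 104 (x) x 76 (y) x 21 mm, origin: centre of its underside; two bearers carry the slide's underside 16 mm above the table, end stops at both x ends rise 5 mm above that; the slide lifts straight out
- beaker: low clear glass beaker, 76 x 82 x 97 mm, back edge; bystander; origin: centre of its underside
- wash_bottle: white squeeze bottle with red cap, diameter 92, height 204 mm, back left; bystander; origin: centre of its underside
- reagent_bottle: clear screw-cap bottle with blue cap and pink contents, diameter 105, height 227 mm, back left corner; bystander; origin: centre of its underside
- vial_grey_1: small vial with black cap and grey contents, diameter 17, height 38 mm, at the back edge; bystander; origin: centre of its underside
- vial_grey_2: small vial like the other grey one, diameter 17, height 39 mm; bystander; origin: centre of its underside
- vial_cream: vial with black cap and cream contents, diameter 24, height 60 mm; bystander; origin: centre of its underside

How it is judged:
On the way, in this order (a step that is already met when the one before it is completed fails the run):
1. the knob's pointer stands at the red flag (horizontal distance between pointer and red_mark below 0.0045 m), for 0.2 s.
2. the slide is lifted clear of its rest in the fingers (z of slide in the frame of slide_rest above 0.045 m and contact force between slide and the fingers above 1 N and contact force between slide and slide_rest below 0.1 N), for 0.2 s.
At the end, for the whole second after the job is handed in: Pointer within 4.5 mm of the red mark. Slide parallel to the face within 2 degrees and touching it (2 mm), centre within 10 mm along and 6 mm across of the window's, lengthwise to the rails within 7 degrees, pressed with 2 to 25 N, at rest, gripped (over 15 N) (horizontal distance between pointer and red_mark below 0.0045 m and angle between the z axis of slide and the z axis of window, either way round below 0.035 rad and angle between the x axis of slide and the x axis of window, either way round below 0.12 rad and z of slide in the frame of window between -0.0025 and 0.002 m and x of slide in the frame of window between -0.01 and 0.01 m and y of slide in the frame of window between -0.006 and 0.006 m and contact force between slide and tilt_unit between 2 and 25 N and contact force between slide and the fingers above 15 N and linear speed of slide below 0.01 m/s); the arm keeps its last pose, push and grip.
It fails at once if the slide is pressed or knocked against the reader with more than 45 N (contact force between slide and tilt_unit above 45 N).
It fails at once if another thing on the bench is shifted by more than 30 mm or knocked over (distance of any of beaker, wash_bottle, reagent_bottle, vial_grey_1, vial_grey_2, vial_cream from where it was at the start of the episode above 0.03 m or angle between any of beaker, wash_bottle, reagent_bottle, vial_grey_1, vial_grey_2, vial_cream's own z axis and vertical above 0.4 rad).
It also fails if it takes over 53 s, if anything falls off the work surface, if the arm or the gripper's body presses on something with over 40 N, if the wrist force passes 120 N, or if a joint passes its speed limit or range.

## Robot

A 7-joint arm with a two-finger parallel gripper is mounted at the origin on a cart in front of the work surface, level with it; the furniture and walls round the work are solid. World frame = base frame: x ahead of the robot, y to its left, z up, the work surface at z = 0. Lengths are in m, angles in rad, forces in N, time in s.
With the tool pointing down it reaches from about 0.425 to 1.025 m from the base axis. Payload 9.4 kg.
Tool frame: the origin (TCP) lies midway between the tips of the shut fingers; the grasp point (between the pads) lies 19 mm behind it (robot.grasp_offset is the distance from the TCP to the grasp point, in m); y points along the fingers, x is the direction in which the jaws open and shut, and the axes are right-handed (so a half turn about y gives the same grasp; the last joint's range is limited). The gripper opens to 85 mm and grips with 20 to 120 N. Pads are 22 mm wide; open, the fingers measure 114 mm over their backs; the gripper's body (76 mm by 85 mm) begins 54 mm behind the grasp point. The pads swing forward as they close: fully open they stand 13 mm farther back than shut.
Start: joints at [-1.305, 0.599, -0.003, 1.599, 0.002, 0.943, -0.08], TCP at [0.244, 0.683, 0.231] pointing down, gripper open.
Joint ranges: [-2.57, 2.57], [-0.35, 1.97], [-1.29, 1.29], [0.11, 2.56], [-1.05, 4.19], [0.11, 1.86], [-2.63, 2.63]. Speed limits (rad/s): [2.22, 2.22, 3.01, 3.01, 3.14, 3.14, 3.14].

## Interface

Orientations are given as a 3x3 rotation matrix whose columns are the frame's x, y, z axes.
In Python, from bench import robot gives the robot as it stands. The module is installed in compiled form; this text tells all that it offers. Calls block until the motion is done:
- robot.move_to(position, orientation): joint-space move of the TCP to a pose.
- robot.movel(position, attitude=None, feed=0.15, max_force=None): straight line of the TCP; attitude=None keeps the orientation; feed is the mean speed in m/s. With max_force (N) it stops when the force on the tool has changed by that much, and returns True; else False.
- robot.set_joints(angles): joint-space move.
- robot.open_gripper() and robot.close(force=None): open the fingers fully, or close them until they stop; force is the grip in N (None keeps the last).
- robot.sleep(seconds).
- robot.ik(position, orientation): joint angles nearest the present ones, or None.
- robot.get_obs(): the state.
- robot.grab_frame(name): name is "scene" or "side" or "wrist"; returns a dict with "image" (420x560x3 uint8, blue, green, red), "vertical_fov" (degrees; the focal length in pixels is half the picture's height over the tangent of half this angle, whatever the lens; pixels are square), "cx", "cy" (the principal point, pixels), "k1" (the pictures are not rectified: a ray, as slopes to the right and down, at radius r is drawn at 1 + k1 r^2 times it, then the intrinsics apply), "eye" and "attitude" of the camera in the world. Camera axes: x right, y down, z forward; pixel columns grow to the right and rows downward; lengths in m; the calibration is good to about 2 mm. A picture is of the moment at which its call begins. There is no depth.
A pose or a line that the arm cannot do raises robot.MotionError and nothing moves.
- robot.finish_job(): hands the job in, once; it reports no verdict.
The state is a dict: "t": time; "q": joint angles; "dq": joint speeds; "joint_efforts": joint torques, N m; "tool_pos": TCP position; "ee_rot": TCP orientation; "force": force on the tool from outside, world axes, zero at the start; "moment": the same for the moment, N m; "finger_gap": finger opening in m.
Only numpy, scipy, OpenCV 4.12 (cv2) and the standard library are available. Lean on these libraries where they do the work, as an engineer would, in place of code of your own. Each camera call takes 0.05 s, during which the arm holds its last target. There are 200 camera calls.

## Working session

There is one attempt and no reset: what is moved stays moved. The work goes in short steps, each a Python script; the robot and the scene stay as the last script left them, time stands still between calls to the robot, and variables do not carry over. Pictures are saved under pics/ and viewed, about 8 in all and at most 12, crops included, and the job is handed in when it is done.

```bash
mkdir -p pics; cat > h.py <<'E'
import numpy as np, cv2
from bench import robot
def grab(n,f):
    d=robot.grab_frame(n); cv2.imwrite(f'pics/{f}.png',d['image'])
    np.save(f'pics/{f}.npy',d,allow_pickle=True); return d
def load(f): return np.load(f'pics/{f}.npy',allow_pickle=True).item()
def K(d):
    f=210/np.tan(np.radians(d['vertical_fov'])/2); return f
def proj(d,P):
    P=np.atleast_2d(P); c=(P-np.array(d['eye']))@np.array(d['attitude']); s=c[:,:2]/c[:,2:]
    s=s*(1+d['k1']*(s**2).sum(1,keepdims=True)); return s*K(d)+[d['cx'],d['cy']]
def ray(d,uv):
    u=(np.array(uv,float)-[d['cx'],d['cy']])/K(d); s=u.copy()
    for _ in range(30): s=u/(1+d['k1']*(s@s))
    return np.array(d['attitude'])@np.r_[s,1]
def onz(d,uv,z):
    r=ray(d,uv); e=np.array(d['eye']); return e+r*(z-e[2])/r[2]
E
python3 - <<'E'
from h import *
for n in('scene','side','wrist'):
    d=grab(n,n+'0'); print(n,d['vertical_fov'],d['k1'],np.round(d['eye'],3),np.round(d['attitude'],2).tolist())
print(robot.get_obs()['t'],robot.grasp_offset)
E
```

```text
scene 42.336057220677326 0.04832542987800999 [-0.324  0.731  0.739] [[-0.62, -0.38, 0.68], [-0.78, 0.32, -0.54], [-0.01, -0.87, -0.5]]
side 44.18154201508143 -0.12126756771842556 [-0.04   1.027  0.666] [[-0.85, -0.21, 0.48], [-0.53, 0.38, -0.76], [-0.02, -0.9, -0.43]]
wrist 63.99237752959712 0.005880339777862758 [0.177 0.707 0.371] [[0.34, 0.9, 0.27], [0.94, -0.32, -0.1], [-0.0, 0.28, -0.96]]
0.15 0.0187
```

View pics/scene0.png

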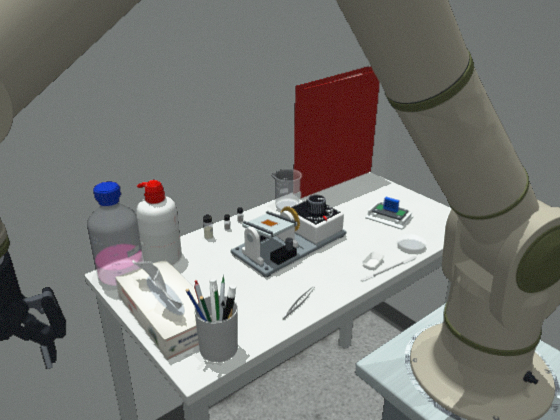

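View pics/side0.png

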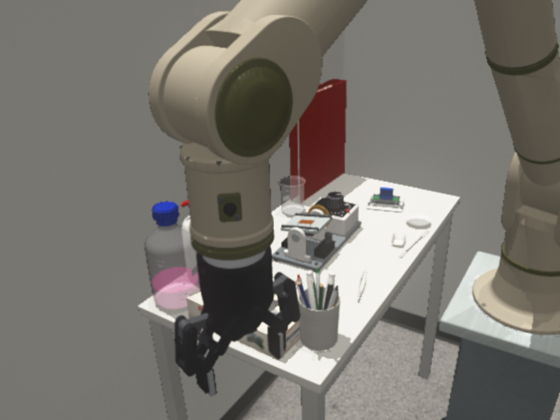

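The scene view shows the reader around pixel (290,235), with the knob top at (317,199). The slide's blue rib is at (391,201), and the bottles and vials are at back left. The side view agrees.

```bash
python3 - <<'E'
from h import *
d=load('scene0')
for n,uv,z in [('knobtop',(317,198),.104),('rib',(391,199),.056),('base left-back',(233,250),.016),('base front-left',(268,270),.016),('base fr',(345,230),.016),('beaker',(287,205),0),('v1',(240,221),0),('vc',(208,237),0),('wash',(160,262),0)]: print(n,onz(d,uv,z).round(3))
d=load('side0')
for n,uv,z in [('knobtop',(336,196),.104),('rib',(387,189),.056)]: print(n,onz(d,uv,z).round(3))
o=robot.get_obs(); R=o['ee_rot']; print(np.round(R,3).tolist())
w=load('wrist0'); print('cam in tool',(R.T@(np.array(w['eye'])-o['tool_pos'])).round(3)); print((R.T@np.array(w['attitude'])).round(2).tolist())
E
```

```text
knobtop [ 0.514 -0.081  0.104]
rib [ 0.451 -0.287  0.056]
base left-back [0.568 0.136 0.016]
base front-left [0.453 0.121 0.016]
base fr [ 0.463 -0.133  0.016]
beaker [ 0.674 -0.122  0.   ]
v1 [0.687 0.03  0.   ]
vc [0.675 0.138 0.   ]
wash [0.655 0.284 0.   ]
knobtop [ 0.506 -0.072  0.104]
rib [ 0.445 -0.281  0.056]
[[0.336, -0.0, -0.942], [0.942, -0.001, 0.336], [-0.001, -1.0, -0.0]]
cam in tool [ 0.    -0.141  0.071]
[[1.0, 0.0, -0.0], [0.0, -0.28, 0.96], [0.0, -0.96, -0.28]]
```

```bash
cat >> h.py <<'E'
D=np.array([[0,0,-1],[1,0,0],[0,-1,0]],float)  # tool down, jaws along y, camera on robot side
def yaw(a):
    c,s=np.cos(a),np.sin(a); return np.array([[c,-s,0],[s,c,0],[0,0,1]])
E
python3 - <<'E'
from h import *
o=robot.get_obs(); p=o['tool_pos']
robot.movel([p[0],p[1],.40],feed=.25)
print(np.linalg.det(D), robot.ik([.49,-.08,.32],D))
robot.move_to([.49,-.08,.32],D)
print(robot.get_obs()['t'],robot.get_obs()['q'].round(2) if hasattr(robot.get_obs()['q'],'round') else robot.get_obs()['q'])
grab('wrist','w1')
E
```

```text
1.0 [-0.43102079  0.24470037  0.60409744  2.02707506 -0.17395     0.91917628
  1.83598496]
3.8083 [-0.43  0.25  0.6   2.03 -0.17  0.92  1.84]
```

View pics/w1.png

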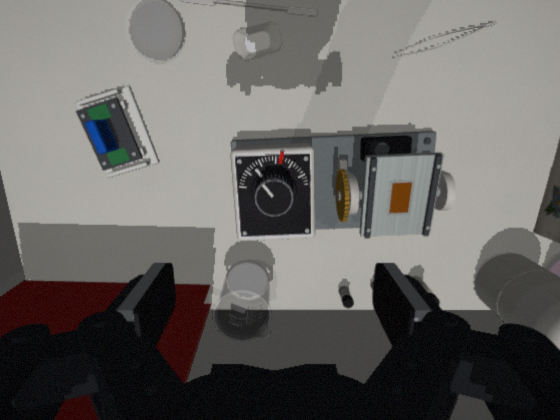

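Wrist view: dial centre near (273,197), pointer tip near (257,172), red flag near (281,157), amber window (400,197), slide rib (97,135). I'll zoom on both areas.

```bash
python3 - <<'E'
from h import *
im=load('w1')['image']
a=cv2.resize(im[125:245,225:465],None,fx=3.3,fy=3.3,interpolation=cv2.INTER_CUBIC)
cv2.imwrite('pics/z1.png',a)
b=cv2.resize(im[80:180,70:165],None,fx=5,fy=5,interpolation=cv2.INTER_CUBIC)
cv2.imwrite('pics/z2.png',b)
E
```

```text
(no output)
```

View pics/z1.png

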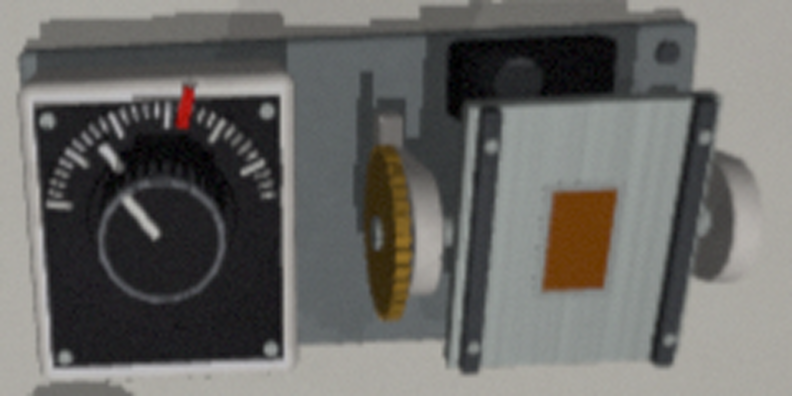

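View pics/z2.png

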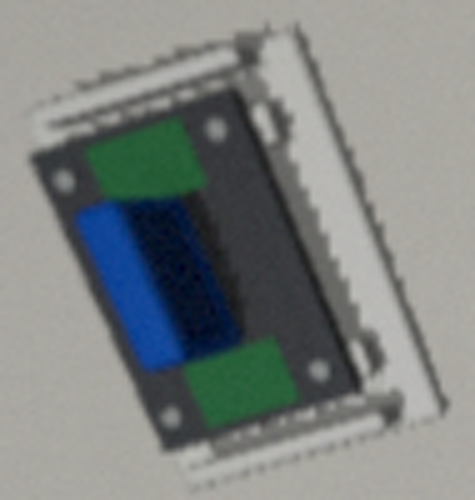

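```bash
cat > fit.py <<'E'
from h import *
from scipy.optimize import least_squares
d=load('w1'); z1=lambda u,v:np.array([225+u/3.3-.35,125+v/3.3-.35]); z2=lambda u,v:np.array([70+u/5-.4,80+v/5-.4])
obs=[z1(161,240),z1(22,50),z1(694,22),z1(580,241)]
def pts(t): return np.array([[-.008,-.08,.104],[-.065,-.135,.016],[-.065,.135,.016],[.014*np.sin(t),.065,.075+.014*np.cos(t)]])
f=lambda s:(proj(d,pts(.16)@yaw(s[2]).T+[s[0],s[1],0])-obs).ravel()
r=least_squares(f,[.52,0,0]); print('reader',r.x.round(4),r.fun.round(1))
x,y,a=r.x
c=yaw(a)@[-.008,-.08,0]+[x,y,0]; print('knob',c)
def ang(uv,z):
    p=onz(d,uv,z)-c; q=yaw(-a)@p; return np.arctan2(q[1],q[0]),np.hypot(*q[:2])
A=lambda uv:(lambda t:t%(2*np.pi))(ang(uv,.073)[0])
for n,uv,z in [('ptr',z1(103,148),.073),('flag in',z1(184,128),.073),('flag out',z1(190,87),.073),('line in',z1(156,237),.104),('line out',z1(123,196),.104),('tick0',z1(60,206),.07),('tick0i',z1(72,203),.07),('tickN',z1(268,196),.07)]:
    t,rr=ang(uv,z); print(n,round(t%(2*np.pi),3),round(rr,4))
p,q=onz(d,z1(156,237),.104),onz(d,z1(123,196),.104); v=yaw(-a)@(q-p); print('line dir',np.arctan2(v[1],v[0])%(2*np.pi))
# slide: plate corners, top surface z=.022
C=[z2(35,157),z2(238,88),z2(357,388),z2(165,450)]
W=[onz(d,u,.022) for u in C]; print('corners',np.round(W,4).tolist()); m=np.mean(W,0)
print('slide c',m,'len',np.linalg.norm(W[0]-W[3]),np.linalg.norm(W[1]-W[2]),np.linalg.norm(W[0]-W[1]))
v=W[3]-W[0]+W[2]-W[1]; print('yaw',np.arctan2(v[1],v[0]))
R=[onz(d,z2(*u),.056) for u in[(77,212),(120,198),(187,355),(145,372)]]; print('rib',np.mean(R,0)); v=R[2]-R[1]+R[3]-R[0]; print('rib yaw',np.arctan2(v[1],v[0]),np.linalg.norm(v)/2,np.linalg.norm(R[1]-R[0]))
E
python3 fit.py
```

```text
reader [5.196e-01 1.000e-04 4.230e-02] [-0.4  0.4 -2.  -0.1  2.8 -0.3 -0.3  0.4]
knob [ 0.51496267 -0.0801554   0.        ]
ptr 3.763 0.0327
flag in 2.849 0.034
flag out 2.883 0.0484
line in 3.791 0.0019
line out 3.765 0.0196
tick0 4.559 0.0363
tick0i 4.51 0.0322
tickN 1.728 0.0397
line dir 3.7617574105218865
corners [[0.4249, -0.3268, 0.022], [0.4082, -0.2738, 0.022], [0.4826, -0.2526, 0.022], [0.499, -0.3049, 0.022]]
slide c [ 0.45367757 -0.28955103  0.022     ] len 0.0773105453509339 0.07729223244523674 0.05551576628301042
yaw 0.28260557398651676
rib [ 0.45353335 -0.28943696  0.056     ]
rib yaw 0.2766087499452903 0.03820760618616063 0.010968769132047626
```

```bash
python3 - <<'E'
from h import *
for y in np.arange(-1.6,1.7,.4):
    q=robot.ik([.515,-.080,.078],yaw(y)@D); print(round(y,2),None if q is None else q.round(2))
for y in (.28,.28+np.pi/2,.28-np.pi/2,.28+np.pi,.28-np.pi):
    q=robot.ik([.4535,-.2895,.08],yaw(y)@D); print('slide',round(y,2),None if q is None else q.round(2))
def RY(t): c,s=np.cos(t),np.sin(t); return np.array([[c,0,s],[0,1,0],[-s,0,c]])
for f in (0,np.pi):
    R=yaw(.042)@RY(.334)@yaw(f)@D
    wz=yaw(.042)@[.014*np.sin(.334),.065,.075+.014*np.cos(.334)]+np.array([.52,0,0]); n=-R[:,1]
    q=robot.ik(wz+n*.006,R); print('place',f,None if q is None else q.round(2))
E
```

```text
-1.6 [-0.34  0.68  0.59  2.21 -0.85  0.49  0.89]
-1.2 [-0.26  0.65  0.46  2.21 -0.69  0.43  1.13]
-0.8 [-0.24  0.64  0.42  2.21 -0.64  0.42  1.48]
-0.4 [-0.21  0.63  0.38  2.2  -0.59  0.4   1.82]
-0.0 [-0.19  0.62  0.34  2.2  -0.53  0.39  2.16]
0.4 [-0.16  0.62  0.3   2.2  -0.47  0.38  2.5 ]
0.8 [-0.04  0.6   0.12  2.19 -0.2   0.36  2.62]
1.2 [ 0.16  0.6  -0.16  2.18  0.25  0.38  2.56]
1.6 [ 0.36  0.63 -0.46  2.17  0.62  0.47  2.59]
slide 0.28 [ 0.33  0.61  0.19  2.16 -0.29  0.39  2.6 ]
slide 1.85 [-0.    0.73  0.73  2.18 -0.94  0.58 -1.43]
slide -1.29 [ 0.13  0.66  0.5   2.17 -0.71  0.47  1.47]
slide 3.42 [-0.    0.73  0.73  2.18 -0.94  0.58  0.14]
slide -2.86 [-0.    0.73  0.73  2.18 -0.94  0.58  0.14]
place 0 [-0.48  0.73  0.44  1.95 -0.39  0.9   1.82]
place 3.141592653589793 [-0.82  1.05  1.16  1.97 -0.89  1.24 -0.72]
```

```bash
python3 - <<'E'
from h import *
y0=-.1; P=[.515,-.080,.078]
robot.open_gripper()
robot.move_to([P[0],P[1],.17],yaw(y0)@D)
print(robot.movel(P,feed=.1,max_force=15), robot.get_obs()['tool_pos'])
robot.close(40); o=robot.get_obs(); print(o['t'],o['finger_gap'],o['force'])
N=3
for k in range(1,N+1): robot.movel(P,yaw(y0-.9*k/N)@D)
o=robot.get_obs(); print(o['t'],o['force'],o['moment'],o['tool_pos'])
grab('wrist','w2')
E
```

```text
False [ 0.51528996 -0.08008951  0.07851871]
6.2583 0.0429971819861217 [-0.20753592  1.90295864  7.97428157]
7.6083 [-1.68625924  0.6735521   8.65988671] [ 0.13060761  0.45660011 -0.12745113] [ 0.51498381 -0.07990271  0.07861588]
```

View pics/w2.png

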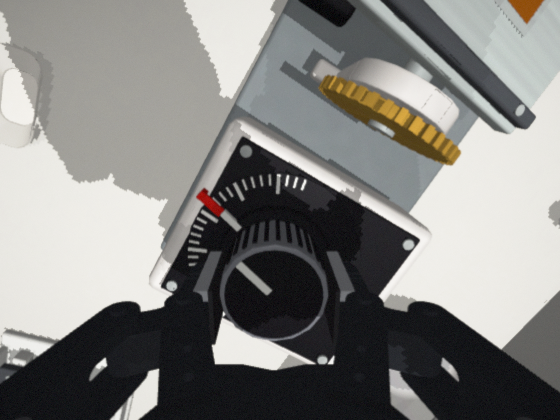

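The pointer tip at (222,213) meets the flag's inner end at (220,210), so it is aligned. I'll release and look at the tilted stage from above.

```bash
python3 - <<'E'
from h import *
robot.open_gripper()
robot.movel([.515,-.080,.17],feed=.2)
robot.move_to([.50,.01,.27],D)
d=grab('wrist','w3'); print(robot.get_obs()['t'])
a=cv2.resize(d['image'][95:325,170:520],None,fx=2.25,fy=2.25,interpolation=cv2.INTER_CUBIC); cv2.imwrite('pics/z3.png',a)
E
```

```text
9.4167
```

View pics/z3.png

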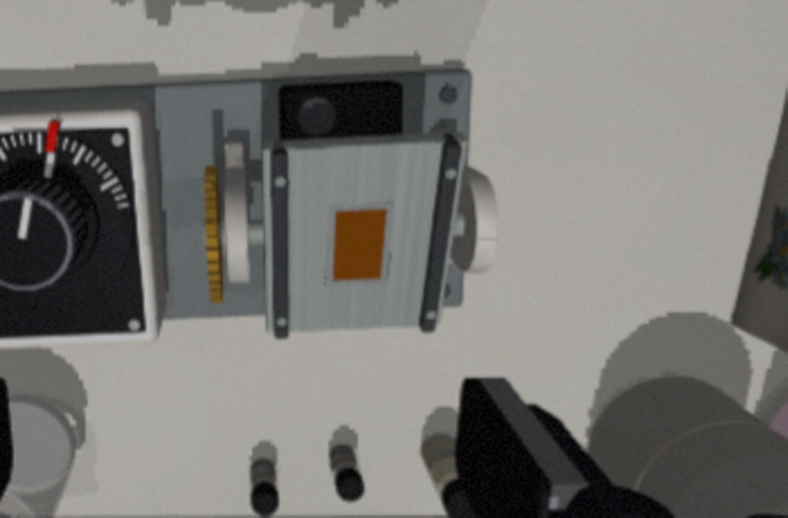

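The pointer is still in line with the flag. The amber window corners are at about (333,211), (386,209), (383,280) and (332,281) in the crop, and I'll fit the stage pose to them.

```bash
cat > fit2.py <<'E'
from h import *
from scipy.optimize import least_squares
d=load('w3'); z=lambda u,v:np.array([170+u/2.25-.3,95+v/2.25-.3])
obs=np.array([z(*p) for p in[(333,211),(386,209),(383,280),(332,281),(288,143),(443,138),(421,326),(289,335),(24,239)]])
L=np.array([[-.019,-.011,0],[-.019,.011,0],[.019,.011,0],[.019,-.011,0],[-.05,-.0315,.005],[-.05,.0315,.005],[.05,.0315,.005],[.05,-.0315,.005]])
def RY(t): c,s=np.cos(t),np.sin(t); return np.array([[c,0,s],[0,1,0],[-s,0,c]])
def m(s):
    P=(L+[0,0,.014])@RY(s[3]).T+[0,.065,.075]; P=np.vstack([P,[-.008,-.08,.104]])
    return P@yaw(s[2]).T+[s[0],s[1],0]
f=lambda s:(proj(d,m(s))-obs).ravel()
for mode in('all','fixt'):
    g=f if mode=='all' else (lambda s:f(np.r_[s[:3],.334]))
    r=least_squares(g,[.52,0,.04,.33],loss='soft_l1'); s=r.x if mode=='all' else np.r_[r.x[:3],.334]
    print(mode,s.round(4)); print(f(s).reshape(-1,2).round(1).tolist())
    w=yaw(s[2])@(RY(s[3])@[0,0,.014]+[0,.065,.075])+[s[0],s[1],0]; print('win',w.round(4))
E
python3 fit2.py
```

```text
all [5.180e-01 1.000e-04 4.430e-02 2.958e-01]
[[0.8, -2.3], [0.2, -2.5], [-1.0, -1.8], [0.2, -1.3], [-0.3, 1.8], [1.0, 0.8], [0.5, 3.5], [-0.2, 2.0], [-2.4, 0.3]]
win [0.5192 0.0652 0.0884]
fixt [5.177e-01 1.000e-04 4.950e-02 3.340e-01]
[[0.8, -2.1], [0.2, -2.3], [-1.0, -2.5], [0.2, -1.9], [-0.4, 3.0], [1.3, 1.6], [0.3, 2.1], [-0.1, 0.9], [-2.5, 0.3]]
win [0.519  0.0652 0.0882]
```

```bash
cat >> fit2.py <<'E'
print('--- free rail-end offset/length')
def m2(s):
    Q=L.copy(); Q[4:,0]=np.sign(Q[4:,0])*s[5]+s[4]; P=(Q+[0,0,.014])@RY(s[3]).T+[0,.065,.075]; P=np.vstack([P,[-.008,-.08,.104]])
    return P@yaw(s[2]).T+[s[0],s[1],0]
for t in(None,.335):
    T=lambda s:s if t is None else np.r_[s[:3],t,s[4:]]
    f2=lambda s:(proj(d,m2(T(s)))-obs).ravel()
    r=least_squares(f2,[.52,0,.04,.33,0,.05]); s=T(r.x); print(s.round(4)); print(r.fun.reshape(-1,2).round(1).tolist())
    print('win',(yaw(s[2])@(RY(s[3])@[0,0,.014]+[0,.065,.075])+[s[0],s[1],0]).round(4))
c=np.array([.515,-.0803,0])
for n,u in [('ptr tip',(51,152)),('ptr in',(47,177)),('flag out',(56,120))]:
    p=onz(d,z(*u),.073)-c; p=yaw(-.044)@p; print(n,np.arctan2(p[1],p[0])%(2*np.pi),np.hypot(p[0],p[1]))
E
python3 fit2.py | sed -n '/---/,$p'
```

```text
--- free rail-end offset/length
[ 5.194e-01  2.000e-04  3.780e-02  2.923e-01 -4.500e-03  4.850e-02]
[[0.9, -0.7], [0.2, -0.7], [-1.1, -0.0], [0.1, 0.3], [0.1, 0.4], [1.6, -0.2], [0.7, 1.0], [-0.5, -0.9], [-2.2, 1.1]]
win [0.5209 0.0653 0.0884]
[ 5.191e-01  1.000e-04  4.240e-02  3.350e-01 -4.400e-03  4.990e-02]
[[0.9, -0.2], [0.3, -0.3], [-1.2, -0.6], [0.0, -0.2], [0.0, 0.6], [2.1, -0.3], [0.3, 0.8], [-0.4, -0.8], [-2.3, 1.2]]
win [0.5209 0.0653 0.0882]
ptr tip 2.8409615559438257 0.034584584198591936
ptr in 2.8252550516107604 0.022978135630685285
flag out 2.8511771146353375 0.04911844534717119
```

```bash
python3 - <<'E'
from h import *
R=yaw(.28)@D; P=np.array([.4535,-.2895,.027])
robot.move_to([.48,-.15,.27],D)
robot.move_to([*P[:2],.12],R)
print(robot.movel(P,feed=.1,max_force=12))
o=robot.get_obs(); print(o['t'],o['tool_pos'],o['force'])
robot.close(50); o=robot.get_obs(); print(o['finger_gap'],o['force'],o['tool_pos'])
robot.movel([*P[:2],.15],feed=.12); robot.sleep(.4)
o=robot.get_obs(); print(o['t'],o['finger_gap'],o['force'],o['q'])
grab('wrist','w4')
E
```

```text
False
12.075 [ 0.45375863 -0.28962574  0.02747846] [ 0.56241133 -0.06209261 -1.10725648]
0.010922061183505189 [-0.14944607 -0.33573426  4.47456591] [ 0.4535929  -0.28961645  0.02722019]
14.3167 0.010988199617508658 [ 0.59425879 -0.26387059 -1.28723018] [ 0.3249642   0.49819304  0.19504981  2.11217555 -0.17904899  0.54670738
  2.50093727]
```

View pics/w4.png

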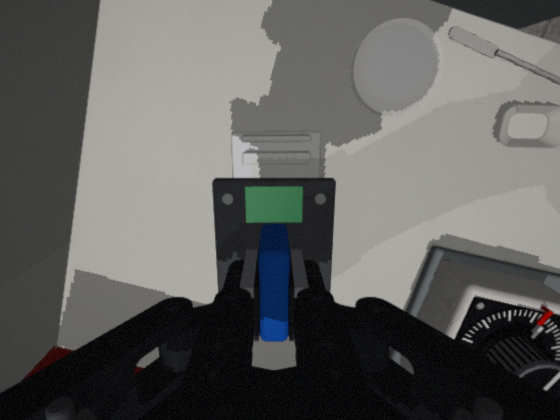

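The slide is held square: plate edge at row 180, columns 214–334. I'll work out its offset in the hand, then hover over the stage.

```bash
cat > place.py <<'E'
from h import *
from fit2 import RY
TILT,YAW=.337,.042
W=np.array([.521,.0653,.0882])
RW=yaw(YAW)@RY(TILT)       # window frame
RT=RW@D
E
python3 - <<'E' | sed '1,/flag out/d'
from place import *
d=load('w4'); 
a,b=[yaw(-.28)@(onz(d,u,.145)-[.4535,-.2895,.145]) for u in[(214,179),(335,179)]]
print('edge in tool-yaw frame',a,b); off=-((a+b)/2)[0]-.04; print('slide x = -',off)
n=RW[:,2]
robot.movel([.4535,-.2895,.27],feed=.25)
robot.move_to([.47,-.08,.27],D)
robot.move_to(W+n*.12,RT)
robot.movel(W+n*.035,feed=.1,max_force=10)
o=robot.get_obs(); print(o['t'],o['tool_pos'],o['force'],o['q'].round(2))
d=grab('wrist','w5'); s=grab('side','s5')
E
```

```text
edge in tool-yaw frame [-0.04076183 -0.02649033  0.        ] [-0.04080612  0.02683476  0.        ]
slide x = - 0.0007839778303680781
17.6333 [0.53308477 0.06571489 0.12175349] [-0.43985256  0.07445887 -2.12182463] [-0.31  0.66  0.17  1.9  -0.18  0.93  1.59]
```

View pics/w5.png

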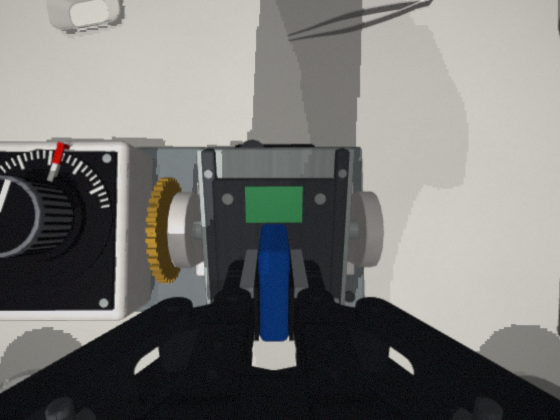

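```bash
python3 - <<'E'
from h import *
d=load('w5'); a=cv2.resize(d['image'][140:310,190:370],None,fx=3.5,fy=3.5,interpolation=cv2.INTER_CUBIC); cv2.imwrite('pics/z5.png',a)
E
```

```text
(no output)
```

View pics/z5.png

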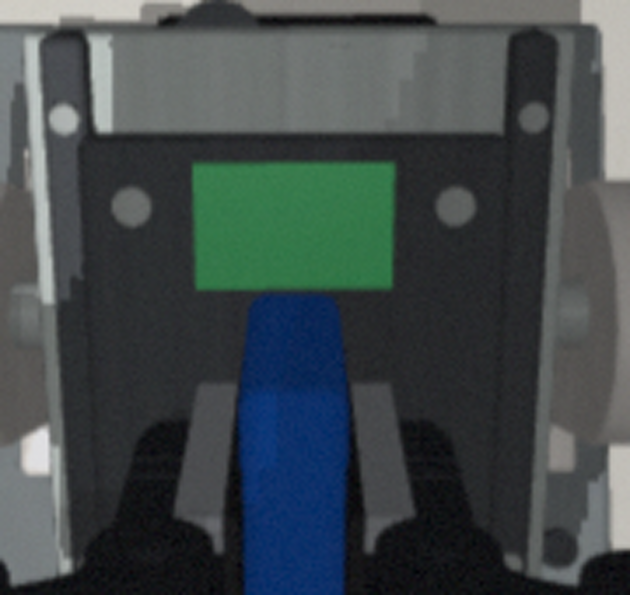

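Rails are centred at crop column 299 and the slide at 293.5, about 0.8 mm off, with yaw aligned. I'll shift +0.8 mm in y and x and press.

```bash
python3 - <<'E' | sed '1,/flag out/d'
from place import *
n=RW[:,2]; W2=W+RW@[.0008,.0008,0]
robot.movel(W2+n*.035,feed=.05); robot.sleep(.2)
o=robot.get_obs(); f0=o['force']@n if hasattr(o['force'],'dot') else np.dot(o['force'],n)
print('down',robot.movel(W2+n*.002,feed=.02,max_force=7))
for _ in range(3):
    robot.sleep(.3); o=robot.get_obs(); p=RW.T@(np.array(o['tool_pos'])-W2); print(o['t'],p.round(4),'dF',(RW.T@np.array(o['force'])).round(2),f0, (RW.T@np.array(o['moment'])).round(2),o['finger_gap'])
print((RT.T@np.array(o['ee_rot'])).round(3).tolist())
d=grab('wrist','w6'); s=grab('side','s6'); c=grab('scene','c6')
a=cv2.resize(d['image'][140:310,190:370],None,fx=2.2,fy=2.2,interpolation=cv2.INTER_CUBIC)
u=proj(s,W)[0].astype(int); v=proj(c,W)[0].astype(int); print(u,v)
g=lambda im,q:cv2.resize(im[q[1]-40:q[1]+40,q[0]-50:q[0]+50],(396,317),interpolation=cv2.INTER_CUBIC)
r=np.vstack([g(s['image'],u),g(c['image'],v)])[:600]
a=np.vstack([a,np.zeros((600-a.shape[0],396,3),np.uint8)]) 
cv2.imwrite('pics/z6.png',np.hstack([a,r]))
E
```

```text
down True
19.6083 [-0.0001  0.      0.0111] dF [-1.81 -0.62  6.07] -0.5485839979134404 [-0.04 -0.05 -0.03] 0.011231499338040523
19.9083 [-0.0001  0.      0.0111] dF [-2.62  0.12  6.62] -0.5485839979134404 [-0.04 -0.01 -0.06] 0.011288495309489962
20.2083 [-0.      0.      0.0112] dF [-1.41  1.12  6.68] -0.5485839979134404 [-0.05 -0.02 -0.01] 0.011199442570862719
[[1.0, 0.0, -0.0], [-0.0, 1.0, -0.0], [0.0, 0.0, 1.0]]
[304 221] [268 222]
```

View pics/z6.png

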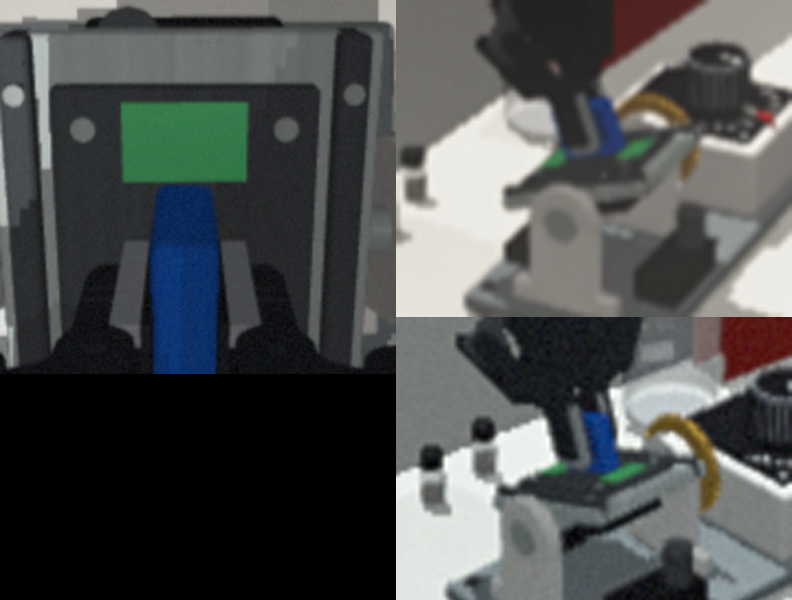

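The slide lies between the rails with even gaps, and contact came at the expected 11.1 mm. The moment is near zero, which points to flat contact. I'll press a little more to bed it, re-check the moment and hand in.

```bash
python3 - <<'E' | sed '1,/flag out/d'
from place import *
n=RW[:,2]; W2=W+RW@[.0008,.0008,0]
print('down',robot.movel(W2+n*.006,feed=.01,max_force=4))
F=[]
for _ in range(4):
    robot.sleep(.3); o=robot.get_obs(); F.append((RW.T@np.array(o['force']))[2]); print(o['t'],(RW.T@(np.array(o['tool_pos'])-W2)).round(4),(RW.T@np.array(o['force'])).round(2),(RW.T@np.array(o['moment'])).round(3),o['finger_gap'])
if 5<min(F) and max(F)<18 and abs((RW.T@np.array(o['moment']))[1])<.12: robot.finish_job(); print('handed in')
E
```

```text
down True
20.8667 [-0.      0.      0.0111] [-1.45 -0.38  5.09] [-0.044 -0.092 -0.036] 0.011392947789393188
21.1667 [-0.      0.      0.0112] [-1.91  0.28  4.93] [-0.068 -0.101  0.011] 0.011192988452250098
21.4667 [-0.      0.      0.0112] [-1.84  0.29  5.35] [-0.057 -0.083 -0.038] 0.01108171671803123
21.7667 [-0.      0.      0.0112] [-0.94  0.22  4.94] [-0.078 -0.082  0.032] 0.011112514726988307
```

The force settled at 5 N with a small moment about the axis, so the tilt may be slightly high. I'll probe the tilt in small steps and watch the moment.

```bash
python3 - <<'E' | sed '1,/flag out/d'
from place import *
W2=W+RW@[.0008,.0008,0]
for t in (.337,.322,.307,.322,.337,.352,.337):
    R=yaw(YAW)@RY(t); hit=robot.movel(W2+R[:,2]*.0108,R@D,feed=.02,max_force=12)
    A=[]
    for _ in range(4):
        robot.sleep(.15); o=robot.get_obs(); A.append(np.r_[R.T@o['force'],R.T@o['moment']])
    A=np.mean(A,0); print(t,hit,'h',(R.T@(np.array(o['tool_pos'])-W2)).round(4)[2],'F',A[:3].round(2),'My',A[4].round(3),round(o['t'],2))
E
```

```text
0.337 False h 0.0112 F [-1.53  0.56  5.34] My 0.062 22.62
0.322 False h 0.0113 F [-1.06 -0.08  7.15] My 0.27 23.47
0.307 False h 0.0116 F [-0.88 -0.33  8.61] My 0.254 24.32
0.322 False h 0.0111 F [ 0.57 -0.05  5.76] My -0.095 25.17
0.337 False h 0.0112 F [-2.76  0.16  7.62] My -0.01 26.02
0.352 False h 0.0115 F [-3.94 -0.3   9.76] My 0.102 26.87
0.337 False h 0.0111 F [-2.39 -0.22  6.96] My -0.012 27.72
```

```bash
python3 - <<'E' | sed '1,/flag out/d'
from place import *
d=grab('wrist','w7'); o=robot.get_obs(); print((RW.T@o['force']).round(2),(RW.T@o['moment']).round(3),o['finger_gap'])
cv2.imwrite('pics/z7.png',cv2.resize(d['image'][120:320,:380],None,fx=2.1,fy=2.1,interpolation=cv2.INTER_CUBIC))
E
```

```text
[-2.96 -0.13  7.02] [-0.058 -0.04   0.042] 0.011108864557590789
```

View pics/z7.png

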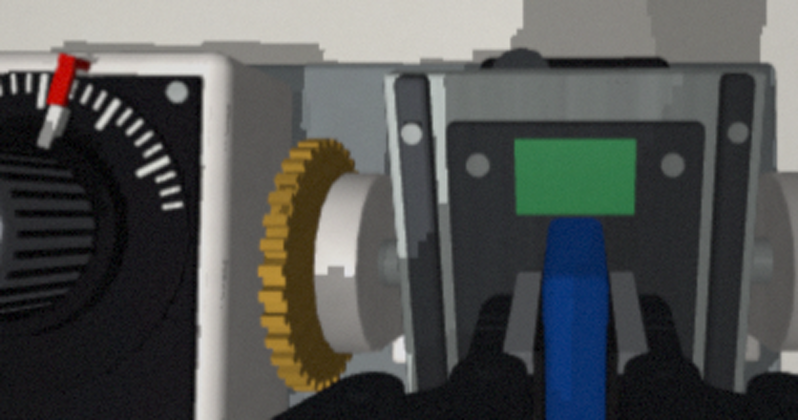

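The pointer still meets the flag near (60,110), and the slide sits evenly between the rails with 7 N of press and almost no moment. Handing in.

```bash
python3 -c "
from bench import robot
robot.finish_job(); print(robot.get_obs()['t'])"
```

```text
the job is handed in; nothing more can be done
the job is handed in; nothing more can be done
```

I turned the knob about 0.9 rad clockwise to the red flag. I then lifted the slide by its rib, tilted it to about 0.337 rad and pressed it between the rails. I handed in at about 28 s, still gripping it; no verdict was reported.

**What the last checks showed:**
- **Pointer:** the final picture shows it still meeting the flag.
- **Position:** the slide sits evenly between the rails and square to them. Contact came at the expected height of 11 mm. The amber window is hidden under the slide, so its centring along the slope rests on the earlier fit.
- **Press and grip:** about 7 N of press along the face normal. I set the grip to 50 N, and the finger gap stayed steady at 11 mm.
- **Bystanders:** the arm stayed clear of them, but I made no final check of their positions.

**What disagreed:**
- **Tilt:** a camera fit of the stage gave about 0.295 rad, while the dial reading gave about 0.335 to 0.34. Small test tilts either way from 0.337 raised the slide off flat. Back at 0.337 the moment about the tilt axis was near zero, so I kept that value.
- **Second press:** it settled at about 5 N with a small moment rather than increasing, which is why I ran that tilt test before handing in.

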